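# Slide a sample under the analyser's sprung light cover

### The job

Load the sample into the analyser: with one fingertip press down the long grey bar beside the track to swing the light cover open and keep it down, and meanwhile with the other fingertip gently push the sample slide along its track until it is fully home against the end stop. Then take the fingers away so that the cover springs shut over the sample. Do not grip or lift the slide, do not let the cover touch it on the way in, and leave everything else on the bench where it is.

Things in the scene. Friction and masses are not known exactly. Their poses are not given: they have to be found in the camera images.
- analyser: Fixed grey bench analyser; place and yaw vary. Base top 30 mm above the bench, x -122 to 148, y -100 to 44 mm; housing 100 high at the far end (x 148 to 252, y -105 to 95) and a block 60 high right of the hood. Origin on the bench below the track's centre line; x runs along the track from the loading end to the housing, y to the left of that, z up. Sizes below in mm of this frame.
- track_start (a point): Point on the track's floor at its loading end, x -119, y 0, z 30 of the analyser. The track is the base top from here to the end stop at x 131, between two aluminium guide rails 13 high (inner faces at y -23.5 and 23.5). The ledge to its right (y below -29) carries two vials and a steel ring.
- shaft (a point): Point on the axis of the steel rock shaft (8 thick), x -34, y 33, z 62 of the analyser. The shaft runs parallel to the track over x -116 to 144, in a post at x -119 to -109 (72 high above the bench) and one at x 61 to 70 (68 high). The hood hangs on its right, the press bar on its left, beside the track; under the bar, left of y 44, there is no base.
- home (a point): Point fixed on the analyser, at x 106, y 0, z 30 of its frame, same axes: where the slide's origin lies when the slide is fully home against the end stop.
- cover (a joint): Opening angle of the light cover (hood, shaft and press bar turn as one), rad: 0 shut, stop at 1.15. A spring closes it: 3 to 7 N down on the bar opens it, rising as it opens. The slide's nose passes clear below the hood at 0.65 or more; 0.8 to 1.05 is a good opening. Let go, it springs back to 0.
- skirt (a point): Middle of the lower front edge of the cover's black hood (x 74, y 0, z 44 of the analyser when shut); moves with it. The hood spans x 74 to 142, 65 wide, its top 64 above the bench when shut. Its front skirt hangs to 44 above the bench and stops the slide's nose, not its tail. Opening, its free right-hand edge rises.
- bar_mid (a point): A point on the press bar's axis (x -34 of the analyser); moves with it. The bar: grey rubber, round, 14 thick, along the track over x -108 to 55. Press it down anywhere to open the cover; a fingertip can slide along it. At cover opening a its axis is at y = 33 + 34 cos(0.35 - a), z = 62 + 34 sin(0.35 - a) (shut: y 65, z 74; a = 0.95: y 61, z 43), its top 7 higher.
- slide: Loose aluminium sample slide, 0.15 to 0.3 kg, lying in the track: nose 50 long, 44 wide, 22 high holding a round steel cup; flat tail 24 wide, 8 high; at the rear an upright push plate 34 wide, 36 high, 8 thick. Origin on its underside below the cup's centre; x forward (nose ends at x 25, plate's rear face at x -80), z up. 1 to 2 N push it. Home, the plate stands 40 clear in front of the hood.
- push_face (a point): Centre of the push plate's rear face, where to push: 80 mm behind the slide's origin, 25 above its underside, so 55 above the bench.
- vial_a: Small amber vial, 19 mm wide, 45 high, on the analyser's right-hand ledge; leave alone. Origin: centre of its foot.
- vial_b: Second such vial on the ledge; leave alone. Origin: centre of its foot.
- ring_cup: Empty steel ring, 37 mm wide, 22 high, on the ledge; leave alone. Origin: centre of its underside.
- pen_beaker: Glass beaker with blue pens, 66 mm wide, 140 high, on the bench left of the analyser; leave alone. Origin: centre of its foot.
- spatula: Spatula 180 mm long lying on the bench right of the analyser; leave alone. Origin on its underside.
- amber_bottle: Amber bottle 60 mm wide, 130 high, on the right of the bench; leave alone. Origin: centre of its foot.
- wash_bottle: Wash bottle with a red spout, 68 mm wide, 190 high, on the right of the bench; leave alone. Origin: centre of its foot.
- wipes_box: Carton of wipes 115 x 125 x 85 mm on the left of the bench; leave alone. Origin: centre of its underside.

How it is judged:
By the outcome, as a careful person would: the job done as asked, in the order asked, and still so for the second after the job is handed in, with the robot touching nothing.
It also fails if it takes over 38 s, if anything falls off the work surface, if the arm or the gripper's body presses on something with over 40 N, if the wrist force passes 120 N, or if a joint passes its speed limit or range.

### The arm

A 6-joint arm with a two-finger parallel gripper is mounted at the origin on the work surface. World frame = base frame: x ahead of the robot, y to its left, z up, the work surface at z = 0. Lengths are in m, angles in rad, forces in N, time in s.
With the tool pointing down it reaches from about 0.35 to 0.925 m from the base axis. Payload 6.4 kg.
Tool frame: the origin (TCP) lies on the centre line of the jaws, within the pads' length; the fingertips stand 14 mm ahead of it and the grasp point (between the pads) lies 5 mm behind it (bot.tips_ahead is the distance from the TCP to the fingertips, in m); z points along the fingers, y is the line along which they close (so a half turn about z gives the same grasp; the last joint's range is limited). The gripper opens to 85 mm and grips with 20 to 120 N. Pads are 22 mm wide; open, the fingers measure 114 mm over their backs; the gripper's body (76 mm by 85 mm) begins 54 mm behind the grasp point. The pads swing forward as they close: fully open they stand 13 mm farther back than shut.
Start: joints at [-1.429, 0.245, 1.558, -0, 1.339, -0.174], TCP at [0.202, -0.618, 0.245] pointing down, gripper open.
Joint ranges: [-3.13, 3.13], [-1.02, 2.26], [0.13, 2.54], [-0.95, 4.09], [0.21, 2.88], [-2.74, 2.74]. Speed limits (rad/s): [2.57, 2.57, 3.14, 3.14, 3.14, 3.14].

### API

Orientations are given as a 3x3 rotation matrix whose columns are the frame's x, y, z axes.
In Python, from plant import bot gives the robot as it stands.
- The arm moves only by the tool carry_out, never from a script. Its argument "increments" is a list of rows, each a list of 5 numbers: the shift along the tool's x, y, z in m, then the turn about the tool's z in rad, then the finger opening in m, from 0 to 0.0854. A call has 1 to 5 rows; each row is the pose to reach, as a shift and turn from the pose commanded when the call began, along the tool's axes at that moment; what a row does not reach only later rows make up. A row lasts 1/8 s, in which the tool goes at most 62.5 mm and 10.7 degrees, less where a joint would pass 70% of its speed; a pose out of reach is approached as far as the arm can. A call with a gripper value outside its range is refused whole. The fingers move at their own pace and stop on an object; "squeeze" is the grip in N (left out, the last holds). Time passes only in rows, so rows that repeat a pose let the fingers close. It gives the time, the measured TCP pose, the force, the opening and the grip force at its end, in the units of the state.
- bot.state(): the state, without advancing time (a new reading comes with each control period).
- bot.grab_frame(name): name is "scene" or "top"; returns a dict with "image" (384x512x3 uint8, red, green, blue), "mtx" (3x3 intrinsics, pixels), "R" (3x3) and "t" (3): a world point X has camera coordinates R X + t. Camera axes: x right, y down, z forward; pixel columns grow to the right and rows downward; lengths in m; the calibration is good to about 2 mm. A picture is of the moment at which its call begins. There is no depth.
- bot.hand_in(): hands the job in; it is judged then, once.
The state is a dict: "time_s": time; "qpos": joint angles; "joint_vel": joint speeds; "joint_torque": joint torques, N m; "position": TCP position; "tcp_rot": TCP orientation; "force": force on the tool from outside, world axes, zero at the start; "torque": the same for the moment, N m; "opening": finger opening in m; "grip_force": force on a finger pad.
Only numpy, scipy, OpenCV 4.12 (cv2) and the standard library are available. Lean on these libraries where they do the work, as an engineer would, in place of code of your own. Each camera call takes 0.05 s, during which the arm holds its last target. There are 200 camera calls.

## Working session

There is one attempt and no reset: what is moved stays moved. The work goes in short steps, Python scripts to look and compute and a tool call to move; the robot and the scene stay as the last step left them, time stands still between calls to the robot, and variables do not carry over. Pictures are saved under pics/ and viewed, at most 10 in all, crops included, and the job is handed in when it is done.

Besides the shell and the picture viewer there is one more tool, called as name(argument=value, ...), one argument or row to a line, values as JSON. carry_out: Moves the arm, as the interface text tells. Its arguments: {"type":"object","properties":{"increments":{"type":"array","items":{"type":"array","items":{"type":"number"}}},"squeeze":{"type":"number"}},"required":["increments"]}

```bash
mkdir -p pics; ls; cat > h.py <<'E'
import numpy as np, cv2
from plant import bot
def snap(n,f):
    d=bot.grab_frame(n); cv2.imwrite(f,d["image"][...,::-1]); return d
def ray(d,uv):
    K,R,t=map(np.array,(d["mtx"],d["R"],d["t"])); c=-R.T@t
    v=R.T@np.linalg.solve(K,[uv[0],uv[1],1]); return c,v
def onz(d,uv,z):
    c,v=ray(d,uv); return c+v*(z-c[2])/v[2]
def tri(d1,p1,d2,p2):
    c1,v1=ray(d1,p1); c2,v2=ray(d2,p2)
    s=np.linalg.lstsq(np.c_[v1,-v2],c2-c1,rcond=None)[0]
    a,b=c1+s[0]*v1,c2+s[1]*v2; return (a+b)/2,np.linalg.norm(a-b)
def proj(d,X):
    K,R,t=map(np.array,(d["mtx"],d["R"],d["t"])); p=K@(R@np.array(X)+t); return p[:2]/p[2]
E
python3 - <<'E'
from h import *
import pickle
o={}
for n in("scene","top"):
    d=snap(n,f"pics/{n}0.png"); o[n]=d
    print(n,np.round(-np.array(d["R"]).T@d["t"],3))
    cv2.imwrite(f"pics/{n}0b.png",cv2.resize(d["image"][...,::-1],(800,600),interpolation=cv2.INTER_CUBIC))
pickle.dump(o,open("f0.pkl","wb")); print({k:np.round(v,3) for k,v in bot.state().items()})
E
```

```text
pics
scene [ 1.347 -0.068  0.785]
top [0.447 0.007 1.287]
{'time_s': np.float64(0.1), 'qpos': array([-1.429,  0.246,  1.559,  0.   ,  1.339, -0.174]), 'joint_vel': array([ 0.   , -0.   , -0.002,  0.   ,  0.   , -0.001]), 'joint_torque': array([ 0.0000e+00, -4.3067e+01, -3.2713e+01, -0.0000e+00,  3.0000e-03,
       -0.0000e+00]), 'position': array([ 0.202, -0.617,  0.244]), 'tcp_rot': array([[ 0.951,  0.311, -0.   ],
       [ 0.311, -0.951,  0.002],
       [ 0.   , -0.002, -1.   ]]), 'force': array([-0.158, -0.641, -0.163]), 'torque': array([-0.017, -0.001, -0.011]), 'grip_force': np.float64(0.0), 'opening': np.float64(0.086)}
```

View pics/scene0b.png

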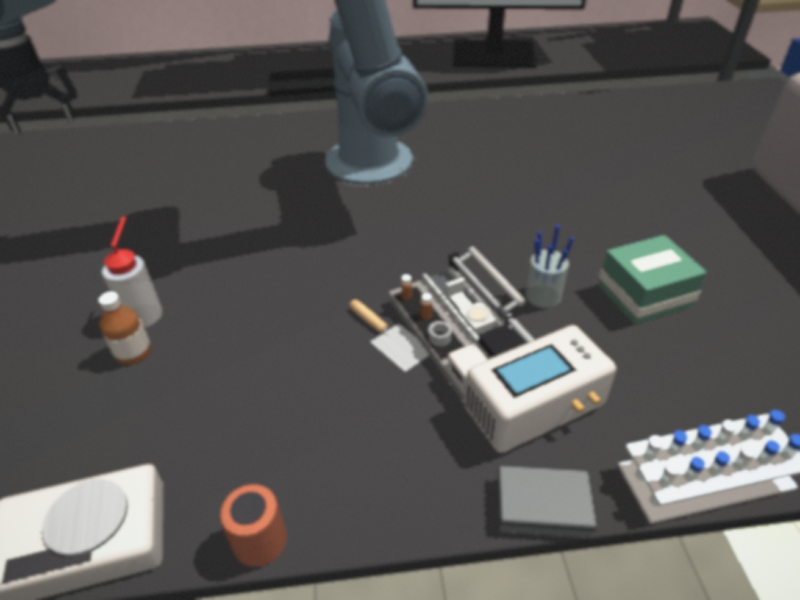

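View pics/top0b.png

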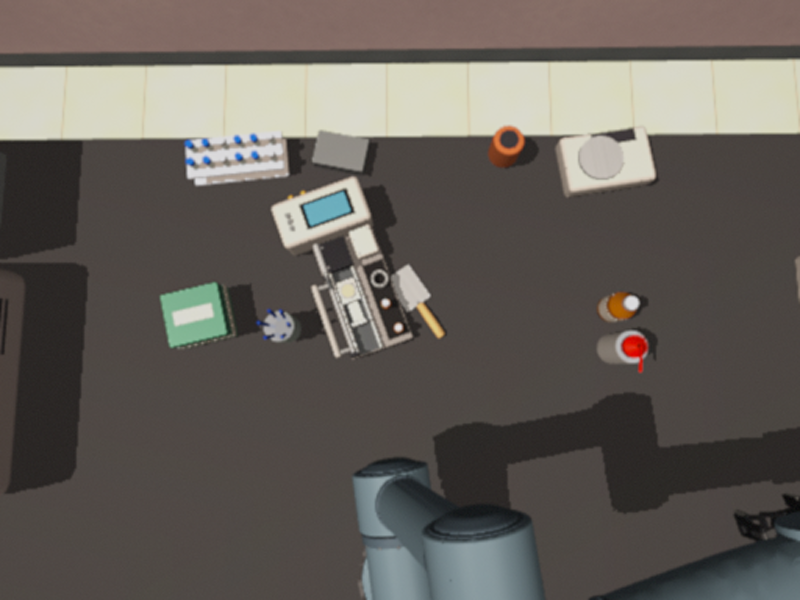

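The scene view shows the analyser around (390–610, 250–450). The top view shows it around (270–410, 180–360), with its track running up and left, and the pen beaker at (277, 325). I'll zoom in on both.

```bash
python3 - <<'E'
import cv2
a=cv2.imread("pics/top0.png")[112:232,165:285]; b=cv2.imread("pics/scene0.png")[150:250,240:400]
cv2.imwrite("pics/tc.png",cv2.resize(a,None,fx=5,fy=5,interpolation=cv2.INTER_CUBIC))
cv2.imwrite("pics/sc.png",cv2.resize(b,None,fx=5,fy=5,interpolation=cv2.INTER_CUBIC))
E
```

```text
(no output)
```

View pics/tc.png

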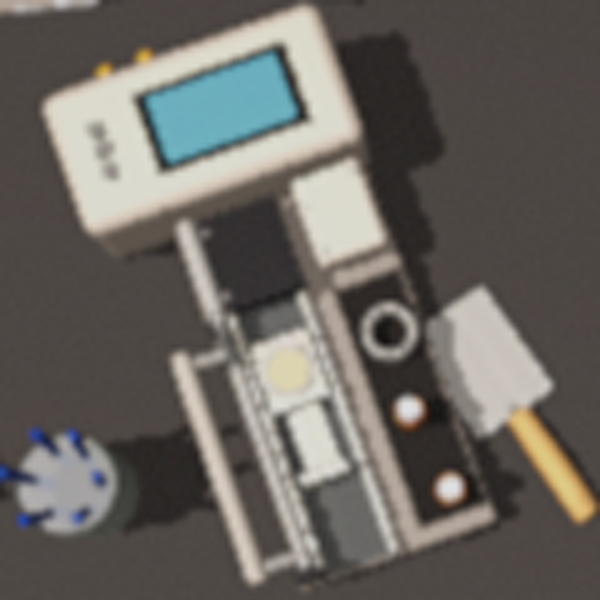

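View pics/sc.png

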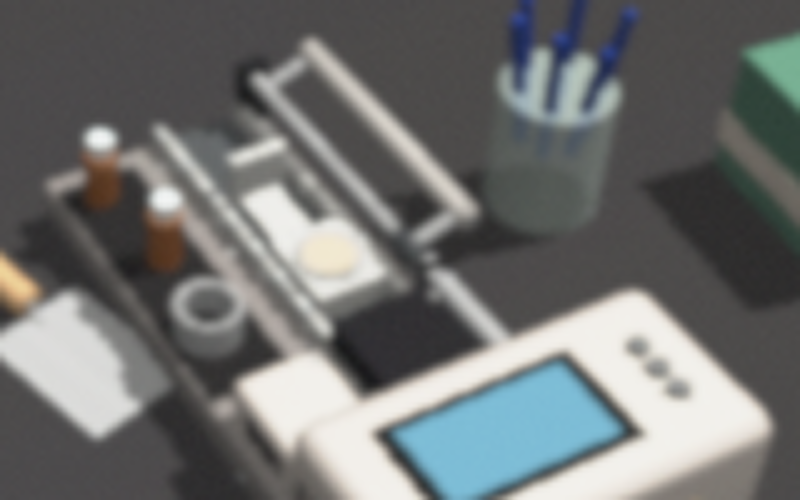

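The top crop shows these points:
- press bar: ends at about (180, 355) and (257, 582)
- cup: (290, 368)
- hood: front edge around (275, 300)
- housing top corners: (318, 5), (45, 105), (92, 235), (360, 137)
- vial caps: (408, 410) and (450, 488)

The scene crop shows:
- bar: ends at (310, 42) and (470, 210)
- cup: (330, 252)
- push plate: top edge from (232, 158) to (282, 143)
- vial caps: (163, 198) and (100, 138)

Next I'll triangulate these and fit the analyser pose.

```bash
cat > fit.py <<'E'
from h import *
import pickle
from scipy.optimize import least_squares
o=pickle.load(open("f0.pkl","rb")); T,S=o["top"],o["scene"]
tp=lambda x,y:((x+.5)/5-.5+165,(y+.5)/5-.5+112)
sp=lambda x,y:((x+.5)/5-.5+240,(y+.5)/5-.5+150)
pairs={"bar_rear":((257,580),(312,44)),"bar_front":((180,356),(470,210)),"cup":((290,368),(330,250)),
"vial_b?":((408,410),(163,198)),"vial_a?":((450,488),(100,138)),"ring":((389,331),(207,300)),
"scr_nl":((163,170),(640,432)),"scr_fl":None,"base_r":((492,515),(50,185)),"hous_nl":((92,233),(632,292))}
for k,v in pairs.items():
    if v: p,e=tri(T,tp(*v[0]),S,sp(*v[1])); print(k,np.round(p*1e3),"gap",round(e*1e3,1))
# pose: known analyser points against pixels in both views
obs=[(T,tp(257,580),(-108,65,78)),(T,tp(180,356),(55,65,78)),(S,sp(312,42),(-108,65,81)),(S,sp(470,210),(55,65,81)),
(T,tp(360,137),(148,-105,98)),(T,tp(92,235),(148,95,98)),(T,tp(43,103),(252,95,98)),(T,tp(318,3),(252,-105,98)),
(T,tp(494,515),(-122,-100,30)),(S,sp(48,185),(-122,-100,30))]
def W(q,X): c,s=np.cos(q[2]),np.sin(q[2]); X=np.array(X)/1e3; return np.array([q[0]+c*X[0]-s*X[1],q[1]+s*X[0]+c*X[1],X[2]])
r=lambda q:np.concatenate([proj(d,W(q,X))-uv for d,uv,X in obs])
f=least_squares(r,[.55,.1,.32],loss="soft_l1"); q=f.x
print("pose",np.round(q,4),np.round(r(q).reshape(-1,2),1).tolist())
c,s=np.cos(q[2]),np.sin(q[2]); A=lambda P:np.array([c*(P[0]-q[0])+s*(P[1]-q[1]),-s*(P[0]-q[0])+c*(P[1]-q[1]),P[2]])*1e3
print("cup top",A(onz(T,tp(290,368),.052)),A(onz(S,sp(330,250),.052)))
for u in((232,158),(282,143)): print("plate top",A(onz(S,sp(*u),.066)))
for u in((303,487),(345,472)): print("plate top T",A(onz(T,tp(*u),.066)))
for n,X in dict(bar0=(-108,65,74),skirt=(74,0,44),railR=(-119,-25,43)).items(): 
    w=W(q,X); print(n,np.round((proj(T,w)-(165,112))*5),np.round((proj(S,w)-(240,150))*5))
p=bot.state()["position"]; R=np.array(bot.state()["tcp_rot"]); print(bot.tips_ahead)
for n,u in dict(wash=(633,348),amber=(625,303)).items(): print(n,np.round(onz(T,(u[0]/1.5625,u[1]/1.5625),.15),3))
print("beaker A",A(onz(T,tp(65,485),.14)))
t=W(q,(-62,31,150)); print("target",t,"tool shift",R.T@(t-p), "yaw err",q[2]-np.arctan2(R[1,0],R[0,0]))
E
python3 fit.py
```

```text
bar_rear [474. 155.  77.] gap 3.7
bar_front [625. 208.  79.] gap 2.3
cup [620. 136.  55.] gap 3.0
vial_b? [588.  53.  74.] gap 0.6
vial_a? [535.  25.  73.] gap 1.9
ring [646.  67.  53.] gap 1.2
scr_nl [765. 241.  57.] gap 32.3
base_r [520.  -3.  28.] gap 3.3
hous_nl [707. 266.  93.] gap 0.8
pose [0.5972 0.1292 0.3423] [[-0.2, 0.0], [-0.4, -0.6], [-1.0, -0.8], [0.1, -0.0], [1.3, -0.1], [-1.1, 0.0], [-0.9, -1.8], [-0.4, -1.2], [0.1, 1.0], [-1.5, -1.3]]
cup top [23.79929806 -2.11141199 52.        ] [22.44576598  2.06495002 52.        ]
plate top [-52.06820507 -15.80646343  66.        ]
plate top [-50.14157363  14.82048779  66.        ]
plate top T [-58.6088635   15.59797413  66.        ]
plate top T [-58.64821815 -14.63224346  66.        ]
bar0 [255. 578.] [304.  46.]
skirt [263. 302.] [376. 322.]
railR [389. 550.] [157. 122.]
0.014
wash [ 0.486 -0.448  0.15 ]
amber [ 0.576 -0.436  0.15 ]
beaker A [-13.31112399 153.53400273 140.        ]
target [0.52837712 0.13758534 0.15      ] tool shift [ 0.54486729 -0.6160478   0.09549376] yaw err 0.02655457983089704
```

carry_out(
  increments=[
    [0.04,-0.047,0,0,0.046],
    [0.08,-0.094,0,0,0.046],
    [0.12,-0.141,0,0,0.046],
    [0.16,-0.188,0,0,0.046],
    [0.2,-0.235,0,0,0.046],
  ],
)

```text
time_s: 0.72
position: [0.3193, -0.3303, 0.2449]
tcp_rot: [[0.951, 0.31, 0.0], [0.31, -0.951, 0.001], [0.0, -0.0, -1.0]]
force: [1.4, -0.8, 0.3]
opening: 0.046
grip_force: 0.0
```

carry_out(
  increments=[
    [0.04,-0.047,0,0,0.046],
    [0.08,-0.094,0,0,0.046],
    [0.12,-0.141,0,0,0.046],
    [0.16,-0.188,0,0,0.046],
    [0.2,-0.235,0,0,0.046],
  ],
)

```text
time_s: 1.35
position: [0.4363, -0.0448, 0.2452]
tcp_rot: [[0.951, 0.31, 0.0], [0.31, -0.951, -0.0], [0.0, 0.0, -1.0]]
force: [0.8, -1.3, 0.3]
opening: 0.0459
grip_force: 0.0
```

carry_out(
  increments=[
    [0.042,-0.048,0,0,0.046],
    [0.084,-0.096,0,0,0.046],
    [0.127,-0.146,0,0,0.046],
    [0.127,-0.146,0.04,-0.027,0.046],
    [0.127,-0.146,0.06,-0.027,0.046],
  ],
)

```text
time_s: 1.98
position: [0.5103, 0.1325, 0.1827]
tcp_rot: [[0.941, 0.338, -0.004], [0.338, -0.941, -0.0], [-0.004, -0.001, -1.0]]
force: [-1.1, 0.3, 0.2]
opening: 0.0461
grip_force: 0.0
```

carry_out(
  increments=[
    [0,0,0.03,0,0.046],
    [0,0,0.06,0,0.046],
    [0,0,0.065,0,0.046],
    [0,0,0.065,0,0.046],
  ],
)

```text
time_s: 2.48
position: [0.5117, 0.1314, 0.1206]
tcp_rot: [[0.942, 0.336, 0.0], [0.336, -0.942, -0.0], [0.0, 0.0, -1.0]]
force: [-0.1, -0.5, 0.3]
opening: 0.0459
grip_force: 0.0
```

```bash
python3 - <<'E'
from h import *
a=snap("scene","pics/s1.png")["image"][140:245,250:370,::-1]; b=snap("top","pics/t1.png")["image"][112:232,165:285,::-1]
r=lambda im,w,h:cv2.resize(im,(w,h),interpolation=cv2.INTER_CUBIC)
cv2.imwrite("pics/c1.png",np.hstack([r(a,457,400),r(b,340,400)[:,:340]]))
s=bot.state(); q=[.5972,.1292,.3423]; p=s["position"]; c,n=np.cos(q[2]),np.sin(q[2])
print("A",1e3*np.array([c*(p[0]-q[0])+n*(p[1]-q[1]),-n*(p[0]-q[0])+c*(p[1]-q[1]),p[2]]),s["force"])
E
```

```text
A [-79.06339203  30.50207295 121.73933055] [ 0.75028482 -0.01643955  0.47007409]
```

View pics/c1.png

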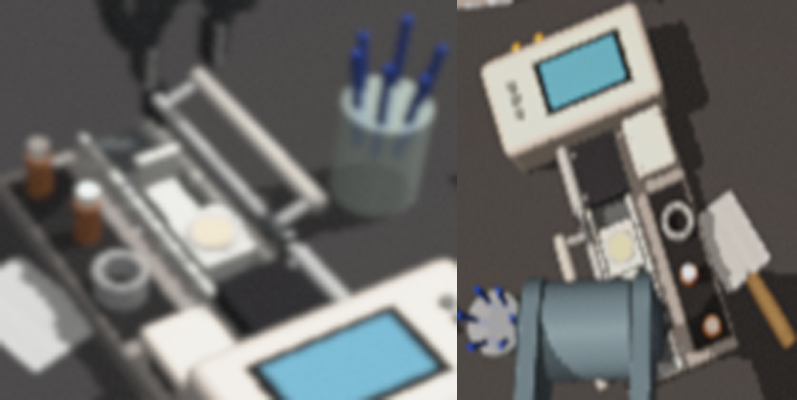

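The left panel shows the fingertips at about (150, 92) and (215, 60), over the track and the bar's rear end. I'll check these against projections, and check the wrist's clearance to the pens.

```bash
python3 - <<'E'
from h import *
d=bot.grab_frame("scene"); q=[.5972,.1292,.3423]
def W(X): c,s=np.cos(q[2]),np.sin(q[2]); X=np.array(X)/1e3; return np.array([q[0]+c*X[0]-s*X[1],q[1]+s*X[0]+c*X[1],X[2]])
im=d["image"][30:230,230:430,::-1].copy()
r=cv2.resize(im,None,fx=3,fy=3,interpolation=cv2.INTER_CUBIC)
for X,c in (((-79,61,107),(0,255,0)),((-79,0,107),(0,0,255)),((-79,61,81),(255,255,0)),((-57,0,66),(255,0,255))):
    p=(proj(d,W(X))-(230,30)+.5)*3; cv2.circle(r,tuple(int(v) for v in p),3,c,-1); print(X,p.round())
cv2.imwrite("pics/c2.png",r)
E
```

```text
(-79, 61, 107) [229. 379.]
(-79, 0, 107) [171. 399.]
(-79, 61, 81) [227. 401.]
(-57, 0, 66) [182. 447.]
```

View pics/c2.png

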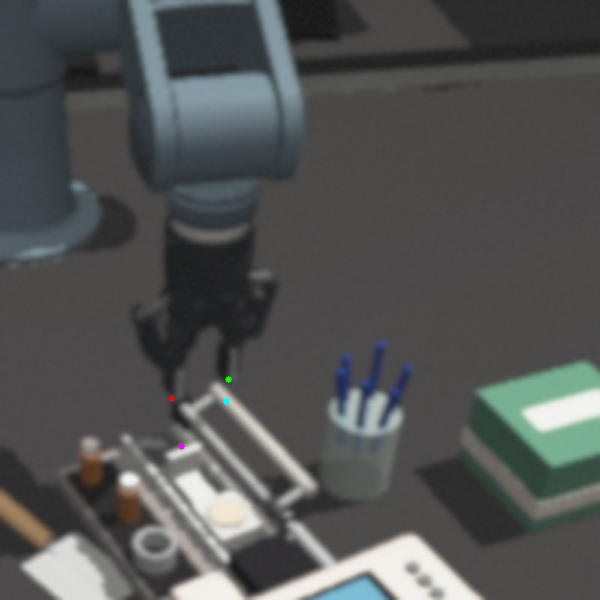

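Both dots land on the fingertips, and the wrist is well clear of the pens. I'll press the bar down in steps and watch the force.

carry_out(
  increments=[
    [0,-0.0015,0.01,0,0.046],
    [0,-0.0015,0.02,0,0.046],
    [0,-0.0015,0.025,0,0.046],
    [0,-0.0015,0.03,0,0.046],
    [0,-0.0015,0.035,0,0.046],
  ],
)

```text
time_s: 3.25
position: [0.5117, 0.1327, 0.0856]
tcp_rot: [[0.942, 0.336, 0.001], [0.336, -0.942, -0.0], [0.001, 0.001, -1.0]]
force: [-0.1, -0.0, 3.7]
opening: 0.0457
grip_force: 1.5
```

carry_out(
  increments=[
    [0,0,0.006,0,0.046],
    [0,0,0.012,0,0.046],
    [0,0,0.017,0,0.046],
    [0,0,0.021,0,0.046],
    [0,0,0.021,0,0.046],
  ],
)

```text
time_s: 3.88
position: [0.5123, 0.1317, 0.0649]
tcp_rot: [[0.942, 0.336, 0.002], [0.336, -0.942, -0.002], [0.002, 0.003, -1.0]]
force: [1.9, -5.4, 5.9]
opening: 0.0458
grip_force: 4.6
```

```bash
python3 - <<'E'
from h import *
d=bot.grab_frame("scene"); im=d["image"][150:250,240:400,::-1]
cv2.imwrite("pics/c3.png",cv2.resize(im,None,fx=5,fy=5,interpolation=cv2.INTER_CUBIC))
s=bot.state(); print(s["position"],s["force"],s["torque"])
E
```

```text
[0.51231077 0.13175517 0.06499701] [ 1.47607047 -6.40321913  6.27024121] [-0.85739401 -0.19491409  0.02922667]
```

View pics/c3.png

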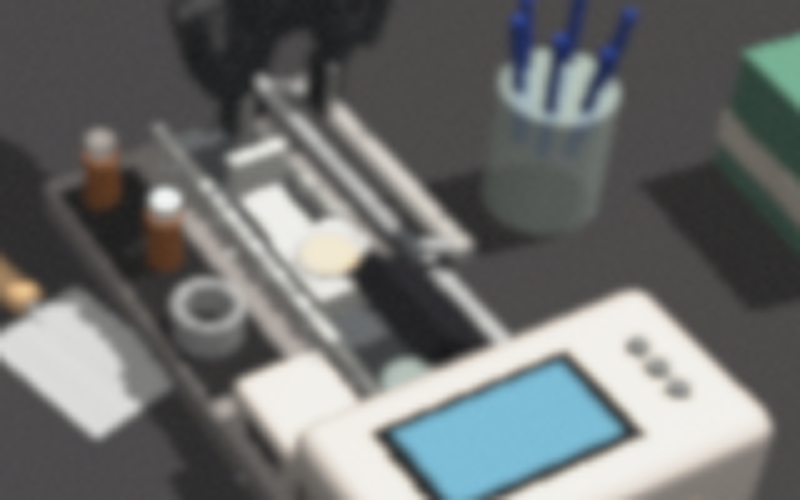

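The cover is open: the black hood stands swung up at (420, 305) and the cup is uncovered at (328, 250). The finger is still behind the plate. I'll push forward gently.

carry_out(
  increments=[
    [0.003,0,0,0,0.046],
    [0.006,0,0,0,0.046],
    [0.009,0,0,0,0.046],
    [0.012,0,0,0,0.046],
    [0.015,0,0,0,0.046],
  ],
)

```text
time_s: 4.55
position: [0.5239, 0.1358, 0.0639]
tcp_rot: [[0.941, 0.338, -0.005], [0.338, -0.941, -0.004], [-0.006, 0.003, -1.0]]
force: [-8.6, -11.9, 11.0]
opening: 0.0459
grip_force: 7.6
```

```bash
cat > st.py <<'E'
from h import *
s=bot.state(); R=np.array(s["tcp_rot"]); q=[.5972,.1292,.3423]; p=s["position"]; c,n=np.cos(q[2]),np.sin(q[2])
print("A",np.round(1e3*np.array([c*(p[0]-q[0])+n*(p[1]-q[1]),-n*(p[0]-q[0])+c*(p[1]-q[1]),p[2]]),1),"F tool",np.round(R.T@s["force"],1),"M tool",np.round(R.T@s["torque"],3),"grip",s["grip_force"],"t",s["time_s"])
E
python3 st.py; python3 - <<'E'
from h import *
d=bot.grab_frame("scene"); im=d["image"][130:230,250:370,::-1]
cv2.imwrite("pics/c4.png",cv2.resize(im,None,fx=6,fy=6,interpolation=cv2.INTER_CUBIC))
E
python3 st.py
```

```text
A [-66.8  30.9  63.9] F tool [-12.1   8.3 -10.9] M tool [-1.25  -1.955 -0.153] grip 7.621886171400547 t 4.55
A [-66.7  30.9  63.9] F tool [-5.2  8.2 -7.7] M tool [-1.29  -0.829 -0.067] grip 7.058759294450283 t 4.6
```

View pics/c4.png

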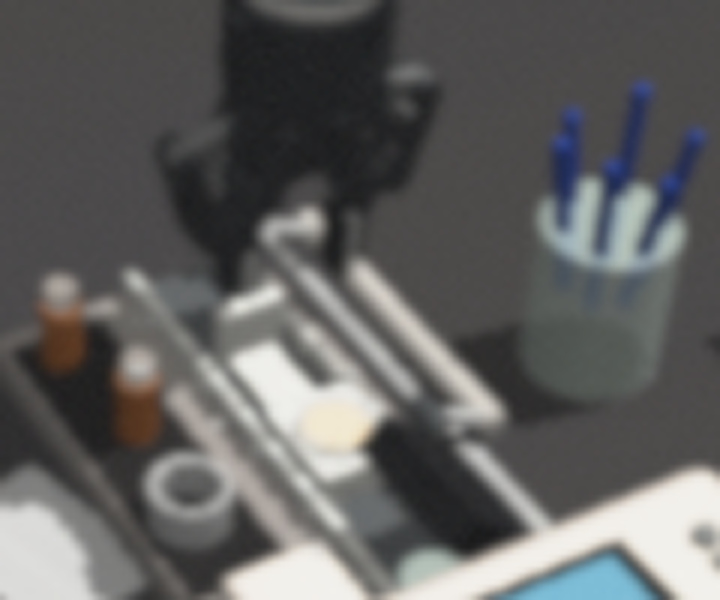

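```bash
python3 - <<'E'
from h import *
import pickle
d=pickle.load(open("f0.pkl","rb"))["scene"]; q=[.5972,.1292,.3423]
def W(X): c,s=np.cos(q[2]),np.sin(q[2]); X=np.array(X)/1e3; return np.array([q[0]+c*X[0]-s*X[1],q[1]+s*X[0]+c*X[1],X[2]])
P=lambda X:np.round((proj(d,W(X))-(250,130)+.5)*6)
for a in(0,.6,.8,.9,1.,1.1):
    y,z=33+34*np.cos(.35-a),62+34*np.sin(.35-a); print(a,"bar top front",P((55,y,z+7)),"bar top x=-50",P((-50,y,z+7)),"rear",P((-108,y,z+7)))
print("tips", P((-67,61,50)),P((-67,0.6,50)),"plate top",P((-57,0,66)))
E
```

```text
0 bar top front [505. 373.] bar top x=-50 [374. 236.] rear [309. 167.]
0.6 bar top front [501. 406.] bar top x=-50 [373. 268.] rear [308. 199.]
0.8 bar top front [495. 418.] bar top x=-50 [367. 280.] rear [303. 210.]
0.9 bar top front [492. 424.] bar top x=-50 [364. 285.] rear [300. 216.]
1.0 bar top front [487. 430.] bar top x=-50 [360. 291.] rear [296. 222.]
1.1 bar top front [482. 436.] bar top x=-50 [356. 297.] rear [292. 227.]
tips [343. 267.] [233. 306.] plate top [244. 293.]
```

```bash
cat > ang.py <<'E'
from h import *
import pickle,sys
from scipy.optimize import minimize_scalar
o=pickle.load(open("f0.pkl","rb"))["scene"]; d=bot.grab_frame("scene"); q=[.5972,.1292,.3423]
def W(X): c,s=np.cos(q[2]),np.sin(q[2]); X=np.array(X)/1e3; return np.array([q[0]+c*X[0]-s*X[1],q[1]+s*X[0]+c*X[1],X[2]])
def line(a,col):
    y,z=33+34*np.cos(.35-a),62+34*np.sin(.35-a); A,B=proj(o,W((-108,y,z))),proj(o,W((55,y,z)))
    return A[1]+(B[1]-A[1])*(col-A[0])/(B[0]-A[0])
def row(im,col,g):   # centroid of the bright bar near row g
    r=np.arange(int(g)-7,int(g)+8); v=im[r,col].astype(float).mean(-1); w=np.clip(v-110,0,None); return (r*w).sum()/max(w.sum(),1e-9)
cols=range(int(sys.argv[1]),331,2)
off=np.median([row(o["image"],c,line(0,c))-line(0,c) for c in cols])
best=[]
for a in np.arange(.4,1.15,.05):
    best.append((round(a,2),round(float(np.median([row(d["image"],c,line(a,c))-line(a,c) for c in cols]))-off,2)))
print("off",off,best)
E
python3 ang.py 314
```

```text
off -1.5720073011612214 [(np.float64(0.4), np.float64(5.16)), (np.float64(0.45), np.float64(4.69)), (np.float64(0.5), np.float64(4.08)), (np.float64(0.55), np.float64(3.44)), (np.float64(0.6), np.float64(2.77)), (np.float64(0.65), np.float64(2.06)), (np.float64(0.7), np.float64(1.33)), (np.float64(0.75), np.float64(0.7)), (np.float64(0.8), np.float64(0.47)), (np.float64(0.85), np.float64(-0.06)), (np.float64(0.9), np.float64(0.02)), (np.float64(0.95), np.float64(-0.45)), (np.float64(1.0), np.float64(-1.07)), (np.float64(1.05), np.float64(-1.43)), (np.float64(1.1), np.float64(-1.49))]
```

The bar angle measures about 0.87 rad, which agrees with flat contact on the bar's top, so the side force is rubber friction. Continuing forward.

carry_out(
  increments=[
    [0.004,0.001,0.001,0,0.046],
    [0.008,0.001,0.001,0,0.046],
    [0.012,0.001,0.001,0,0.046],
    [0.016,0.001,0.001,0,0.046],
    [0.016,0.001,0.001,0,0.046],
  ],
)

```text
time_s: 5.28
position: [0.5397, 0.1407, 0.0629]
tcp_rot: [[0.941, 0.337, -0.003], [0.337, -0.941, -0.003], [-0.004, 0.002, -1.0]]
force: [-3.2, -8.8, 8.0]
opening: 0.0458
grip_force: 5.4
```

```bash
python3 st.py; python3 ang.py 316; python3 st.py; python3 - <<'E'
from h import *
d=bot.grab_frame("scene"); im=d["image"][130:230,250:370,::-1]
cv2.imwrite("pics/c5.png",cv2.resize(im,None,fx=6,fy=6,interpolation=cv2.INTER_CUBIC))
E
```

```text
A [-50.3  30.2  62.9] F tool [-6.   7.2 -7.9] M tool [-0.91  -1.03  -0.186] grip 5.3617114294320345 t 5.275
off -1.5734431966945692 [(np.float64(0.4), np.float64(5.52)), (np.float64(0.45), np.float64(5.09)), (np.float64(0.5), np.float64(4.48)), (np.float64(0.55), np.float64(3.83)), (np.float64(0.6), np.float64(3.15)), (np.float64(0.65), np.float64(2.45)), (np.float64(0.7), np.float64(1.86)), (np.float64(0.75), np.float64(1.24)), (np.float64(0.8), np.float64(0.89)), (np.float64(0.85), np.float64(0.26)), (np.float64(0.9), np.float64(0.31)), (np.float64(0.95), np.float64(-0.25)), (np.float64(1.0), np.float64(-1.01)), (np.float64(1.05), np.float64(-1.53)), (np.float64(1.1), np.float64(-2.15))]
A [-50.3  30.2  62.9] F tool [-6.3  6.9 -7.5] M tool [-0.901 -0.964 -0.138] grip 5.313098346814513 t 5.325
```

View pics/c5.png

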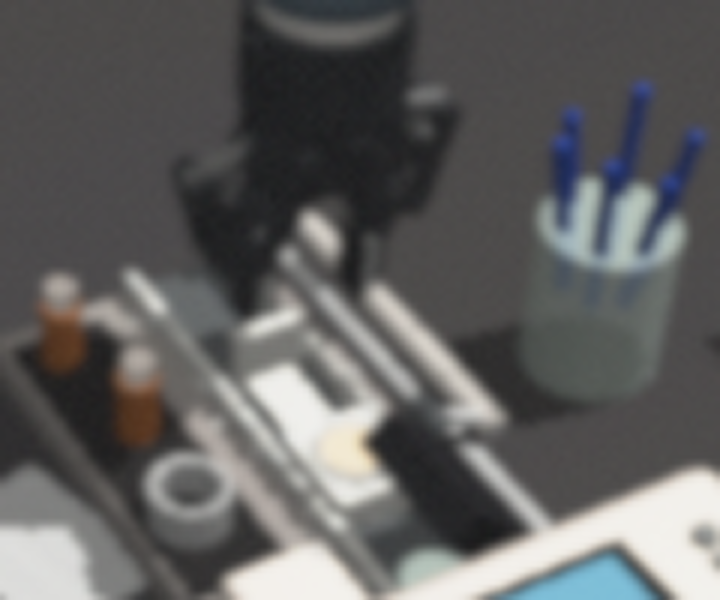

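The slide is moving: the cup is now at (350, 448), with the hood held open at about 0.92 rad. I'll keep pushing.

carry_out(
  increments=[
    [0.005,0.001,0,0,0.046],
    [0.01,0.001,0,0,0.046],
    [0.015,0.001,0,0,0.046],
    [0.02,0.001,0,0,0.046],
    [0.025,0.001,0,0,0.046],
  ],
)

```text
time_s: 6.0
position: [0.562, 0.148, 0.0623]
tcp_rot: [[0.941, 0.337, -0.008], [0.337, -0.941, -0.004], [-0.008, 0.001, -1.0]]
force: [-8.6, -9.4, 9.1]
opening: 0.0457
grip_force: 7.0
```

carry_out(
  increments=[
    [0.005,0,0,0,0.046],
    [0.01,0,0,0,0.046],
    [0.015,0,0,0,0.046],
    [0.02,0,0,0,0.046],
    [0.025,0,0,0,0.046],
  ],
)

```text
time_s: 6.62
position: [0.5857, 0.1565, 0.0623]
tcp_rot: [[0.941, 0.337, -0.007], [0.337, -0.941, -0.004], [-0.008, 0.001, -1.0]]
force: [-7.1, -8.2, 9.3]
opening: 0.0457
grip_force: 6.4
```

```bash
python3 st.py; python3 ang.py 322; python3 st.py
```

```text
A [-1.7 29.6 62.3] F tool [-9.5  5.3 -9.2] M tool [-0.748 -1.568 -0.049] grip 6.402095519006252 t 6.625
off -1.5720073011612214 [(np.float64(0.4), np.float64(4.16)), (np.float64(0.45), np.float64(3.58)), (np.float64(0.5), np.float64(3.4)), (np.float64(0.55), np.float64(3.22)), (np.float64(0.6), np.float64(2.54)), (np.float64(0.65), np.float64(1.84)), (np.float64(0.7), np.float64(1.1)), (np.float64(0.75), np.float64(0.34)), (np.float64(0.8), np.float64(-0.45)), (np.float64(0.85), np.float64(-0.69)), (np.float64(0.9), np.float64(-0.95)), (np.float64(0.95), np.float64(-1.21)), (np.float64(1.0), np.float64(-1.38)), (np.float64(1.05), np.float64(-1.46)), (np.float64(1.1), np.float64(-2.37))]
A [-0.9 29.7 62.4] F tool [-7.3  4.8 -5.9] M tool [-0.666 -1.225 -0.113] grip 4.922766778618097 t 6.675
```

carry_out(
  increments=[
    [0.003,0,0,0,0.046],
    [0.006,0,0,0,0.046],
    [0.009,0,0,0,0.046],
    [0.011,0,0,0,0.046],
    [0.011,0,0,0,0.046],
  ],
)

```text
time_s: 7.3
position: [0.5964, 0.1604, 0.0623]
tcp_rot: [[0.941, 0.337, -0.006], [0.337, -0.941, -0.003], [-0.007, 0.001, -1.0]]
force: [-5.3, -6.4, 6.7]
opening: 0.0462
grip_force: 5.1
```

```bash
python3 st.py
```

```text
A [ 9.7 29.6 62.3] F tool [-7.2  4.2 -6.7] M tool [-0.644 -1.178 -0.176] grip 5.121859163045883 t 7.3
```

carry_out(
  increments=[
    [0.001,0,0,0,0.046],
    [0.002,0,0,0,0.046],
    [0.003,0,0,0,0.046],
    [0.003,0,0,0,0.046],
  ],
)

```text
time_s: 7.8
position: [0.5989, 0.1613, 0.0622]
tcp_rot: [[0.941, 0.337, -0.007], [0.337, -0.941, -0.003], [-0.007, 0.001, -1.0]]
force: [-6.6, -7.8, 7.3]
opening: 0.0459
grip_force: 5.5
```

```bash
python3 st.py
```

```text
A [12.4 29.7 62.2] F tool [-8.9  5.1 -7.3] M tool [-0.719 -1.402 -0.179] grip 5.542575269937515 t 7.8
```

carry_out(
  increments=[
    [0.001,0,0,0,0.046],
    [0.002,0,0,0,0.046],
    [0.002,0,0,0,0.046],
  ],
)

```text
time_s: 8.18
position: [0.6009, 0.162, 0.0622]
tcp_rot: [[0.941, 0.337, -0.006], [0.337, -0.942, -0.003], [-0.007, 0.001, -1.0]]
force: [-6.1, -7.1, 7.1]
opening: 0.046
grip_force: 5.4
```

```bash
python3 st.py
```

```text
A [14.5 29.7 62.2] F tool [-8.2  4.7 -7. ] M tool [-0.632 -1.276 -0.109] grip 5.3822047635912895 t 8.175
```

carry_out(
  increments=[
    [0.001,0,0,0,0.046],
    [0.002,0,0,0,0.046],
    [0.002,0,0,0,0.046],
  ],
)

```text
time_s: 8.55
position: [0.6018, 0.1623, 0.0622]
tcp_rot: [[0.942, 0.337, -0.01], [0.337, -0.942, -0.004], [-0.01, 0.001, -1.0]]
force: [-11.2, -9.2, 11.0]
opening: 0.0459
grip_force: 8.4
```

```bash
python3 st.py
```

```text
A [15.4 29.7 62.2] F tool [-13.7   4.9 -10.9] M tool [-0.789 -2.116  0.105] grip 8.395948335528374 t 8.55
```

carry_out(
  increments=[
    [0.001,0,0,0,0.046],
    [0.001,0,0,0,0.046],
    [0.001,0,0,0,0.046],
  ],
)

```text
time_s: 8.93
position: [0.6018, 0.1624, 0.0622]
tcp_rot: [[0.942, 0.337, -0.012], [0.337, -0.942, -0.005], [-0.013, 0.0, -1.0]]
force: [-14.3, -10.9, 13.5]
opening: 0.0459
grip_force: 10.3
```

```bash
python3 st.py; python3 - <<'E'
from h import *
d=bot.grab_frame("scene"); im=d["image"][150:250,260:380,::-1]
r=cv2.resize(im,None,fx=6,fy=6,interpolation=cv2.INTER_CUBIC); q=[.5972,.1292,.3423]
def W(X): c,s=np.cos(q[2]),np.sin(q[2]); X=np.array(X)/1e3; return np.array([q[0]+c*X[0]-s*X[1],q[1]+s*X[0]+c*X[1],X[2]])
for n,X in dict(cup_home=(106,0,52),plateL=(26,17,66),plateR=(26,-17,66)).items(): print(n,np.round((proj(d,W(X))-(260,150)+.5)*6))
cv2.imwrite("pics/c6.png",r)
E
```

```text
A [15.5 29.7 62.2] F tool [-17.4   5.5 -13.2] M tool [-0.909 -2.665  0.142] grip 10.315499491989613 t 8.925
cup_home [378. 426.]
plateL [312. 272.]
plateR [246. 297.]
```

View pics/c6.png

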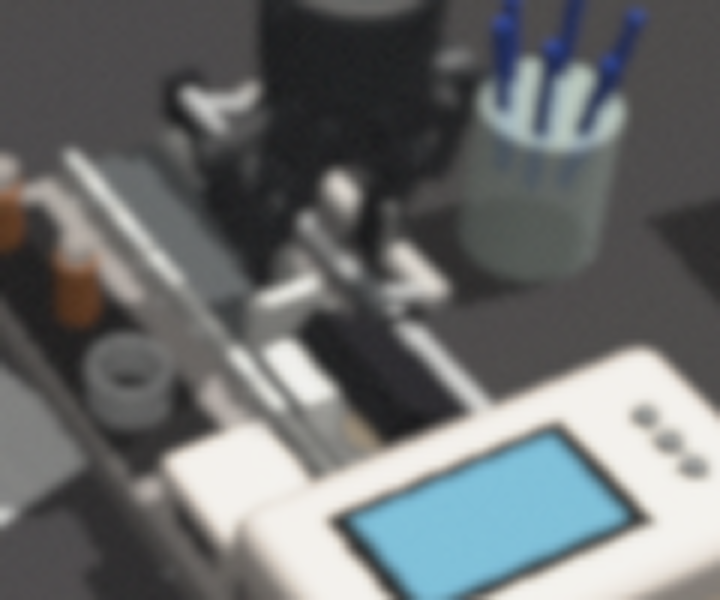

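The stop is confirmed. The tool stalled at x ≈ 15.5 with the force rising, and the plate's top edge at (250, 302)–(318, 280) is within about a pixel of its predicted home position. Now I'll back off, then ease the cover shut.

carry_out(
  increments=[
    [-0.004,0,0,0,0.046],
    [-0.008,0,0,0,0.046],
    [-0.012,0,0,0,0.046],
    [-0.015,0,0,0,0.046],
    [-0.015,0,0,0,0.046],
  ],
)

```text
time_s: 9.6
position: [0.5923, 0.1594, 0.0638]
tcp_rot: [[0.942, 0.336, 0.002], [0.336, -0.942, -0.0], [0.001, 0.001, -1.0]]
force: [4.9, -1.8, 5.4]
opening: 0.0462
grip_force: 3.3
```

carry_out(
  increments=[
    [0,0,-0.006,0,0.046],
    [0,0,-0.012,0,0.046],
    [0,0,-0.018,0,0.046],
    [0,0,-0.024,0,0.046],
    [0,0,-0.03,0,0.046],
  ],
)

```text
time_s: 10.22
position: [0.5903, 0.1597, 0.0925]
tcp_rot: [[0.942, 0.336, -0.004], [0.336, -0.942, 0.001], [-0.003, -0.002, -1.0]]
force: [0.7, -0.0, -0.6]
opening: 0.0458
grip_force: 0.0
```

carry_out(
  increments=[
    [0,0,-0.006,0,0.046],
    [0,0,-0.015,0,0.046],
    [0,0,-0.04,0,0.046],
    [0,0,-0.08,0,0.046],
    [0,0,-0.12,0,0.046],
  ],
)

```text
time_s: 10.85
position: [0.5913, 0.1597, 0.2147]
tcp_rot: [[0.942, 0.336, -0.001], [0.336, -0.942, 0.0], [-0.001, -0.001, -1.0]]
force: [0.7, -0.3, 0.2]
opening: 0.0462
grip_force: 0.0
```

carry_out(
  increments=[
    [-0.04,0.03,-0.04,0,0.046],
    [-0.09,0.06,-0.06,0,0.046],
    [-0.14,0.1,-0.06,0,0.046],
    [-0.18,0.13,-0.06,0,0.046],
    [-0.18,0.13,-0.06,0,0.046],
  ],
)

```text
time_s: 11.48
position: [0.4646, -0.0252, 0.2738]
tcp_rot: [[0.943, 0.332, 0.001], [0.332, -0.943, -0.0], [0.001, 0.0, -1.0]]
force: [0.5, 0.6, -0.5]
opening: 0.0466
grip_force: 0.0
```

```bash
python3 st.py; python3 - <<'E'
from h import *
import pickle
o=pickle.load(open("f0.pkl","rb")); q=[.5972,.1292,.3423]
def W(X): c,s=np.cos(q[2]),np.sin(q[2]); X=np.array(X)/1e3; return np.array([q[0]+c*X[0]-s*X[1],q[1]+s*X[0]+c*X[1],X[2]])
S=snap("scene","pics/s9.png")
def row(im,c,g):
    r=np.arange(int(g)-7,int(g)+8); w=np.clip(im[r,c].astype(float).mean(-1)-110,0,None); return (r*w).sum()/w.sum()
A,B=proj(S,W((-108,65,74))),proj(S,W((55,65,74)))
print("bar row now-start",[round(row(S["image"],c,g)-row(o["scene"]["image"],c,g),2) for c in range(308,331,3) for g in [A[1]+(B[1]-A[1])*(c-A[0])/(B[0]-A[0])]])
D=np.abs(S["image"].astype(int)-o["scene"]["image"]).max(-1).astype(np.uint8)
n,_,st,ce=cv2.connectedComponentsWithStats((cv2.medianBlur(D,3)>45).astype(np.uint8)); print([(s.tolist(),c.round().tolist()) for s,c in zip(st[1:],ce[1:]) if s[4]>6])
g=S["image"].astype(int).mean(-1); i,j=(g[185:210,296:316]>165).nonzero(); 
print("plate pixels",len(i),"x",j.min()+296,j.max()+296,"y",i.min()+185,i.max()+185,"expected",proj(S,W((26,17,66))).round(1),proj(S,W((26,-17,66))).round(1))
E
```

```text
A [-176.7 -101.   273.8] F tool [ 0.7 -0.4  0.5] M tool [ 0.009 -0.008 -0.035] grip 0.0 t 11.475
bar row now-start [np.float64(-0.0), np.float64(-0.0), np.float64(0.02), np.float64(-0.0), np.float64(0.02), np.float64(0.03), np.float64(0.02), np.float64(0.02)]
[([0, 0, 35, 41, 838], [11.0, 19.0]), ([197, 0, 18, 27, 338], [205.0, 10.0]), ([247, 0, 72, 43, 1478], [289.0, 21.0]), ([289, 0, 19, 2, 36], [298.0, 0.0]), ([257, 24, 25, 10, 156], [269.0, 29.0]), ([227, 37, 42, 22, 199], [247.0, 47.0]), ([226, 41, 11, 3, 31], [231.0, 42.0]), ([252, 51, 11, 6, 50], [257.0, 54.0]), ([244, 88, 6, 3, 12], [246.0, 89.0]), ([215, 92, 3, 3, 7], [216.0, 93.0]), ([224, 101, 38, 14, 249], [245.0, 109.0]), ([286, 178, 31, 36, 393], [301.0, 197.0])]
plate pixels 106 x 296 315 y 185 209 expected [311.5 194.8] [300.4 199. ]
```

```bash
python3 - <<'E'
from h import *
a=cv2.imread("pics/c6.png"); b=cv2.resize(cv2.imread("pics/s9.png")[150:250,260:380],None,fx=6,fy=6,interpolation=cv2.INTER_CUBIC)
r=cv2.matchTemplate(b,a[285:375,255:325],cv2.TM_CCOEFF_NORMED); print(cv2.minMaxLoc(r)[1:4:2],"ref",(255,285))
print(bot.hand_in())
E
```

```text
(0.8451865911483765, (265, 279)) ref (255, 285)
the job is handed in; nothing more can be done
None
```

I pushed the slide to its end stop with the cover held open, and the cover sprang shut over it; the job was handed in at about 11.5 s, and no verdict came back. At the stop, the tool stalled and the push force rose to about 17 N. Afterwards the bar was back at its starting height, and only the slide area and the arm had visibly changed. A last image check of the slide after the fingers came off was inconclusive: the match was weak, and its small offset was not along the track.

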